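# Ready the eccentric flywheel of the cork feeder for re-weighting

## Task

Add weight plates from the bench to the steel dish until exactly three lie in it (one is there already). Then take the flywheel of the cork feeder's drive by its rim, find out by turning it by hand which side is heavy (nothing on it shows this, and its greased bearings drag too much for it to roll all the way down by itself) and bring the heavy side straight down. Finish while holding the wheel still there, gripped by the rim, so that a mate can bolt the plates on; leave the tin, the carton and the wrench where they are.

Things in the scene. Friction and masses are not known exactly. Their poses are not given: they have to be found in the camera images.
- drive: the drive unit, fixed to the bench: green bearing housing (104 mm across, 115 mm long, its top 177 mm above the bench) on a 150 x 170 mm foot. Origin on the bench right below the flywheel's centre; x axis = shaft axis, pointing away from the housing to the wheel's free front; z up. The housing lies from x = -0.048 to -0.163, a small belt pulley (80 mm across) behind it at x = -0.2
- wheel_centre (a point): centre of the flywheel, on the shaft axis, 125 mm above the bench: a closed plain disc, 200 mm diameter, 36 mm thick (flat faces at x = +-18 mm of the drive), bare steel rim, grey covers, six flat bolt heads 3 mm high at 60 mm radius. The outer 30 mm of both faces is free for a grip across the 36 mm, so the rim can be taken from above and led along an arc
- wheel (a joint): angle of the flywheel about the drive's x axis, right-handed (rising: the top goes towards the drive's -y). No stops; 0 = yellow stripe on top. Drag 0.25 N m, the weight pulls with up to 0.44 to 0.52 N m. Let go, the wheel rolls slowly (some 2 s) and stops 29 to 35 degrees short of heavy side down, on the side it comes from; within that angle of top or bottom it stays put. May roll at first
- stripe (a point): middle of the yellow paint stripe on the flywheel's rim, 100 mm from the axis. It tells nothing of the heavy side, which differs each time: a weight of about 0.8 kg hidden inside the wheel, about 60 mm off the axis
- dish: round dark steel parts dish, fixed (magnetic foot), open on top: 180 mm across and 22 mm high outside, floor and wall 4 mm, inside 164 mm across at the floor; origin under its centre on the bench
- plate1_mid (a point): round brass weight plate, 40 mm diameter, 12 mm thick, 0.13 kg, lying flat (its dark bolt hole is only a look); this point is its centre, 6 mm above its underside; starts in the dish, about 45 mm from its centre
- plate2_mid (a point): round brass weight plate, 40 mm diameter, 12 mm thick, 0.13 kg, lying flat (its dark bolt hole is only a look); this point is its centre, 6 mm above its underside; starts on the bench
- plate3_mid (a point): round brass weight plate, 40 mm diameter, 12 mm thick, 0.13 kg, lying flat (its dark bolt hole is only a look); this point is its centre, 6 mm above its underside; starts on the bench
- plate4_mid (a point): round brass weight plate, 40 mm diameter, 12 mm thick, 0.13 kg, lying flat (its dark bolt hole is only a look); this point is its centre, 6 mm above its underside; starts on the bench
- plate5_mid (a point): round brass weight plate, 40 mm diameter, 12 mm thick, 0.13 kg, lying flat (its dark bolt hole is only a look); this point is its centre, 6 mm above its underside; starts on the bench
- tin_mid (a point): grease tin, 68 mm diameter, 85 mm high, centre; leave alone
- wrench: open-ended wrench, 180 mm long, 8 mm high, lying along its x axis; origin under its middle; leave alone
- carton_mid (a point): small closed cardboard carton, 90 x 120 x 75 mm high, centre; leave alone
Mind the look-alikes: they are no part of the job. Leave any pink or purple look-alike of the part that bears plate5_mid alone.

How it is judged:
On the way, in this order (a step that is already met when the one before it is completed fails the run):
1. exactly three weight plates lie in the dish, let go (horizontal distance between plate1_mid and dish below 0.07 m and ((horizontal distance between each of plate2_mid, plate3_mid and dish below 0.07 m and horizontal distance between each of plate4_mid, plate5_mid and dish above 0.1 m) or (horizontal distance between each of plate2_mid, plate4_mid and dish below 0.07 m and horizontal distance between each of plate3_mid, plate5_mid and dish above 0.1 m) or (horizontal distance between each of plate2_mid, plate5_mid and dish below 0.07 m and horizontal distance between each of plate3_mid, plate4_mid and dish above 0.1 m) or (horizontal distance between each of plate2_mid, plate5_mid and dish above 0.1 m and horizontal distance between each of plate3_mid, plate4_mid and dish below 0.07 m) or (horizontal distance between each of plate2_mid, plate4_mid and dish above 0.1 m and horizontal distance between each of plate3_mid, plate5_mid and dish below 0.07 m) or (horizontal distance between each of plate2_mid, plate3_mid and dish above 0.1 m and horizontal distance between each of plate4_mid, plate5_mid and dish below 0.07 m)) and height (world z) of each of plate1_mid, plate2_mid, plate3_mid, plate4_mid, plate5_mid below 0.04 m and linear speed of each of plate1, plate2, plate3, plate4, plate5 below 0.02 m/s and contact force between the fingers and anything else below 0.3 N), for 0.2 s.
2. then the flywheel is held by the fingers with its heavy side down (y of heavy_c0 in the frame of drive between -0.0205 and 0.0205 m and z of heavy_c0 in the frame of drive below 0.125 m and contact force between the fingers and wheel above 4 N and distance between the grasp point and wheel_centre below 0.105 m and x of the grasp point in the frame of drive between -0.018 and 0.018 m and velocity of joint wheel between -0.05 and 0.05 rad/s), for 0.3 s.
At the end, for the whole second after the job is handed in: exactly three plates lie in the dish, at rest; the flywheel's heavy side is straight below the shaft within 20 degrees; the wheel stands still, the fingers grip it across the rim (grasp point between its two faces, within 105 mm of its centre; over 4 N on it) (all of step 2 and horizontal distance between plate1_mid and dish below 0.07 m and ((horizontal distance between each of plate2_mid, plate3_mid and dish below 0.07 m and horizontal distance between each of plate4_mid, plate5_mid and dish above 0.1 m) or (horizontal distance between each of plate2_mid, plate4_mid and dish below 0.07 m and horizontal distance between each of plate3_mid, plate5_mid and dish above 0.1 m) or (horizontal distance between each of plate2_mid, plate5_mid and dish below 0.07 m and horizontal distance between each of plate3_mid, plate4_mid and dish above 0.1 m) or (horizontal distance between each of plate2_mid, plate5_mid and dish above 0.1 m and horizontal distance between each of plate3_mid, plate4_mid and dish below 0.07 m) or (horizontal distance between each of plate2_mid, plate4_mid and dish above 0.1 m and horizontal distance between each of plate3_mid, plate5_mid and dish below 0.07 m) or (horizontal distance between each of plate2_mid, plate3_mid and dish above 0.1 m and horizontal distance between each of plate4_mid, plate5_mid and dish below 0.07 m)) and height (world z) of each of plate1_mid, plate2_mid, plate3_mid, plate4_mid, plate5_mid below 0.04 m and linear speed of each of plate1, plate2, plate3, plate4, plate5 below 0.02 m/s); the arm keeps its last pose, push and grip.
It fails at once if the carton, the tin or the wrench is shifted by more than 30 mm or tipped (distance of any of carton_mid, tin_mid, wrench from where it was at the start of the episode above 0.03 m or angle between any of carton_mid, tin_mid's own z axis and vertical above 0.3 rad).
It also fails if it takes over 72 s, if anything falls off the work surface, if the arm or the gripper's body presses on something with over 40 N, if the wrist force passes 120 N, or if a joint passes its speed limit or range.

## Robot

A 6-joint arm with a two-finger parallel gripper is mounted at the origin on the work surface. World frame = base frame: x ahead of the robot, y to its left, z up, the work surface at z = 0. Lengths are in m, angles in rad, forces in N, time in s.
With the tool pointing down it reaches from about 0.35 to 0.975 m from the base axis. Payload 17.4 kg.
Tool frame: the origin (TCP) lies midway between the tips of the shut fingers; the grasp point (between the pads) lies 19 mm behind it; z points along the fingers, y is the direction in which the jaws open and shut (so a half turn about z gives the same grasp; the last joint's range is limited). The gripper opens to 85 mm and grips with 20 to 120 N. Pads are 22 mm wide; open, the fingers measure 114 mm over their backs; the gripper's body (76 mm by 85 mm) begins 54 mm behind the grasp point. The pads swing forward as they close: fully open they stand 13 mm farther back than shut.
Start: joints at [-1.297, 0.116, 1.442, -0, 1.584, -0.038], TCP at [0.207, -0.642, 0.231] pointing down, gripper open.
Joint ranges: [-2.83, 2.83], [-0.83, 2.19], [0.07, 2.5], [-1.14, 4.28], [0.01, 3], [-2.97, 2.97]. Speed limits (rad/s): [1.89, 1.89, 2.22, 3.14, 3.14, 3.14].

## Interface

Orientations are given as a unit quaternion [w, x, y, z].
In Python, from station import r, read_state, optics, workorder gives the robot as it stands. Calls block until the motion is done:
- r.movep(position, orientation): joint-space move of the TCP to a pose.
- r.move_straight(position, orientation=None, vel=0.15): straight line of the TCP; orientation=None keeps the orientation; vel is the mean speed in m/s.
- r.goto_joints(angles): joint-space move.
- r.gripper_to(opening): finger opening in m; the grip force is fixed at half the most; returns when the fingers have stopped.
- r.sleep(seconds).
- r.inverse_kinematics(position, orientation): joint angles nearest the present ones, or None.
- read_state(): the state.
- optics.capture(name): name is "scene" or "top"; returns (picture, depth): 400x640x3 uint8, blue, green, red; 400x640 float32, m along the optical axis (not along the pixel's ray), 0 where there is no reading.
- optics.get_calibration(name): a dict with "K" (3x3 intrinsics, pixels), "eye" and "attitude" of the camera in the world. Camera axes: x right, y down, z forward; pixel columns grow to the right and rows downward; lengths in m; the calibration is good to about 2 mm. A picture is of the moment at which its call begins. get_calibration takes no time and is no camera call.
A pose or a line that the arm cannot do raises r.Unreachable and nothing moves.
- workorder.hand_in(): hands the job in, once; it reports no verdict.
The state is a dict: "clock": time; "q": joint angles; "joint_vel": joint speeds; "joint_torque": joint torques, N m; "ee_pos": TCP position; "tool_rot": TCP orientation; "contact_force": force on the tool from outside, world axes, zero at the start; "wrist_torque": the same for the moment, N m; "finger_gap": finger opening in m.
Only numpy, scipy, OpenCV 4.12 (cv2) and the standard library are available. Lean on these libraries where they do the work, as an engineer would, in place of code of your own. Each camera call takes 0.05 s, during which the arm holds its last target.

## Working session

There is one attempt and no reset: what is moved stays moved. The work goes in short steps, each a Python script; the robot and the scene stay as the last script left them, time stands still between calls to the robot, and variables do not carry over. Pictures are saved under pics/ and viewed, and the job is handed in when it is done.

```bash
ls; mkdir -p pics; python3 - <<'E'
from station import r, read_state, optics, workorder
import cv2
s=read_state();print(s)
for n in("scene","top"):
    p,d=optics.capture(n);cv2.imwrite(f"pics/{n}0.png",p);import numpy as np;np.save(f"pics/{n}0.npy",d);print(n,optics.get_calibration(n))
E
```

```text
pics
{'clock': 0.0, 'q': array([-1.29680761e+00,  1.16498750e-01,  1.44228467e+00, -7.57511542e-06,
        1.58401235e+00, -3.77788443e-02]), 'joint_vel': array([-4.12158871e-05,  2.76349240e-03,  5.18002214e-05,  5.08358013e-04,
       -1.99288344e-04,  3.84463847e-04]), 'joint_torque': array([ 6.89215030e-04, -7.31987000e+01, -6.32483625e+01, -8.76651848e-05,
        6.35817472e-03,  1.85367276e-05]), 'ee_pos': array([ 0.20699929, -0.64226639,  0.23054152]), 'tool_rot': array([-5.96923991e-04,  9.87874536e-01,  1.55253147e-01, -7.46431274e-05]), 'contact_force': array([0.42768171, 0.79260049, 0.45475371]), 'wrist_torque': array([ 0.01945193, -0.02856297, -0.00032032]), 'finger_gap': 0.08539031613499481}
scene {'K': array([[382.87880341,   0.        , 321.69405236],
       [  0.        , 382.87880341, 196.22536272],
       [  0.        ,   0.        ,   1.        ]]), 'eye': array([ 1.12523795, -0.36545255,  1.22717854]), 'attitude': array([-0.22867723,  0.84477695,  0.46833304, -0.12133749])}
top {'K': array([[460.17721417,   0.        , 311.98542175],
       [  0.        , 460.17721417, 199.53548738],
       [  0.        ,   0.        ,   1.        ]]), 'eye': array([ 4.45944698e-01, -8.48247199e-04,  1.42855272e+00]), 'attitude': array([-0.03948214,  0.71625524, -0.69516426,  0.04654284])}
```

View pics/scene0.png

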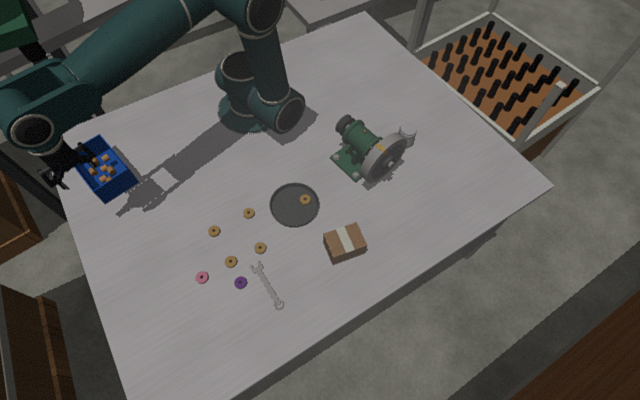

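View pics/top0.png

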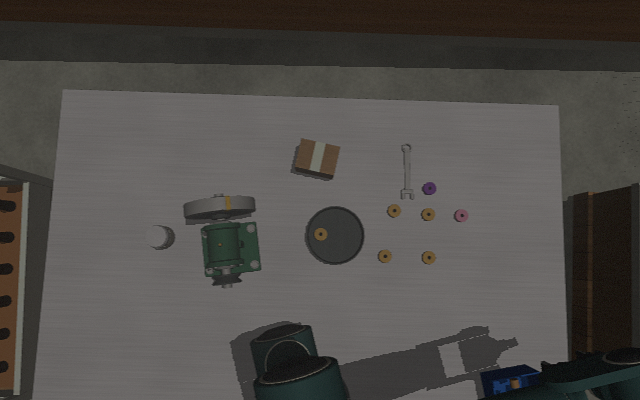

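The top view shows the dish at (335,236) with one plate at (320,234). The bench plates are at (394,211), (428,214), (385,257) and (429,257), and the purple and pink look-alikes at (429,188) and (461,216). The wheel is at (220,207) with its stripe near (228,202), the tin at (160,237), the carton at (316,160) and the wrench at (406,172). Next I'll measure positions.

```bash
cat > h.py <<'E'
from station import r, read_state, optics, workorder
import cv2, numpy as np
from scipy.spatial.transform import Rotation as R
def cal(n):
    c=optics.get_calibration(n);q=c["attitude"];return c["K"],np.array(c["eye"]),R.from_quat([q[1],q[2],q[3],q[0]]).as_matrix()
def ray(n,u,v):
    K,e,A=cal(n);d=A@np.linalg.solve(K,[u,v,1.]);return e,d/np.linalg.norm(d)
def onplane(n,u,v,z):
    e,d=ray(n,u,v);return e+d*(z-e[2])/d[2]
def tri(a,b):
    (e1,d1),(e2,d2)=ray("scene",*a),ray("top",*b)
    M=np.array([d1,-d2]).T;t=np.linalg.lstsq(M,e2-e1,rcond=None)[0]
    p,q=e1+t[0]*d1,e2+t[1]*d2;return (p+q)/2,np.linalg.norm(p-q)
def proj(n,P):
    K,e,A=cal(n);c=A.T@(np.asarray(P)-e);u=K@c;return u[:2]/u[2]
def cloud(n,d):
    K,e,A=cal(n);v,u=np.mgrid[:400,:640];P=np.stack([(u-K[0,2])/K[0,0]*d,(v-K[1,2])/K[1,1]*d,d],-1);return P@A.T+e
def blobs(p,lo,hi,amin=8):
    m=cv2.inRange(cv2.cvtColor(p,cv2.COLOR_BGR2HSV),lo,hi)
    m=cv2.morphologyEx(m,cv2.MORPH_CLOSE,np.ones((5,5),np.uint8))
    k,l,s,c=cv2.connectedComponentsWithStats(m);return [(c[i],s[i]) for i in range(1,k) if s[i][4]>=amin]
E
python3 - <<'E'
from h import *
im={n:cv2.imread(f"pics/{n}0.png") for n in("scene","top")}
for n in im:
    print(n)
    for c,s in blobs(im[n],(12,90,60),(32,255,255),20): print(c.round(1),s, onplane(n,*c,0.012).round(3))
    P=cloud(n,np.load(f"pics/{n}0.npy"))
    m=(P[...,2]>0.08)&(P[...,2]<0.26)&(P[...,0]>.3)&(P[...,0]<.7)&(P[...,1]>.1)
    print("cloud",m.sum(), P[m].min(0),P[m].max(0))
for n,b in(("scene",(180,150,480,320)),("top",(140,130,480,300))):
    c=im[n][b[1]:b[3],b[0]:b[2]];f=800/c.shape[1];cv2.imwrite(f"pics/{n}0z.png",cv2.resize(c,None,fx=f,fy=f,interpolation=cv2.INTER_CUBIC))
E
```

```text
scene
[495.4  77.2] [ 433   27  136  104 4620] [0.426 1.009 0.012]
[426.3  60.3] [422  56   9  10  46] [0.177 0.815 0.012]
[560.3 105.5] [534  89  49  40 424] [0.696 1.123 0.012]
[518.  130.4] [512 123  13  16  89] [0.697 0.866 0.012]
[380.6 147.6] [376 143  10  11  44] [0.472 0.334 0.012]
[105.9 170.1] [100 155  14  27 189] [ 0.009 -0.617  0.012]
[ 92.2 170.7] [ 89 168   8   6  30] [-0.016 -0.662  0.012]
[  2.7 179.5] [  0 171   8  17  63] [-0.151 -0.955  0.012]
[304.8 198.9] [300 194  11  10  85] [ 0.514 -0.041  0.012]
[ 16.6 226.6] [  0 198  30  50 212] [ 0.081 -0.949  0.012]
[248.3 212.5] [244 208  10  10  82] [ 0.456 -0.241  0.012]
[355.6 235.7] [346 223  20  26 281] [0.732 0.033 0.012]
[213.7 230.5] [209 226  11  10  88] [ 0.456 -0.375  0.012]
[334.  243.4] [324 231  21  26 318] [ 0.717 -0.046  0.012]
[259.8 247.4] [255 243  11  10  93] [ 0.596 -0.268  0.012]
[230.4 261.1] [225 256  12  11 104] [ 0.588 -0.374  0.012]
[ 41.3 309.9] [ 36 296  10  30 116] [ 0.423 -0.94   0.012]
[ 52.6 367.6] [ 46 339  15  61 248] [ 0.611 -0.949  0.012]
cloud 2731 [0.36302563 0.14741518 0.08006022] [0.69980483 1.62285046 0.22766171]
top
[305.  153.8] [296 139  19  31 390] [0.763 0.014 0.012]
[329.4 159.1] [320 144  20  31 400] [ 0.749 -0.063  0.012]
[  9.4 283.3] [   0  187   22  203 2811] [0.338 0.891 0.012]
[591.6 192.8] [588 192  10   3  23] [ 0.668 -0.887  0.012]
[227.6 202.6] [225 196   6  15  61] [0.602 0.248 0.012]
[393.9 210.2] [388 204  13  13 126] [ 0.594 -0.267  0.012]
[428.  213.9] [422 208  13  13 129] [ 0.586 -0.373  0.012]
[320.2 233.8] [314 228  13  13 136] [ 0.514 -0.041  0.012]
[384.5 255.9] [379 250  12  13 129] [ 0.453 -0.24   0.012]
[428.4 257.1] [422 251  13  13 132] [ 0.453 -0.374  0.012]
[514.6 383.6] [511 380   8   8  51] [ 0.087 -0.631  0.012]
cloud 3615 [0.3503427  0.15090479 0.08001015] [0.61558045 0.47025147 0.2292977 ]
```

```bash
python3 - <<'E'
from h import *
a=cv2.imread("pics/scene0.png")[100:200,310:440];cv2.imwrite("pics/wz.png",cv2.resize(a,None,fx=5,fy=5,interpolation=cv2.INTER_CUBIC))
E
```

```text
(no output)
```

View pics/wz.png

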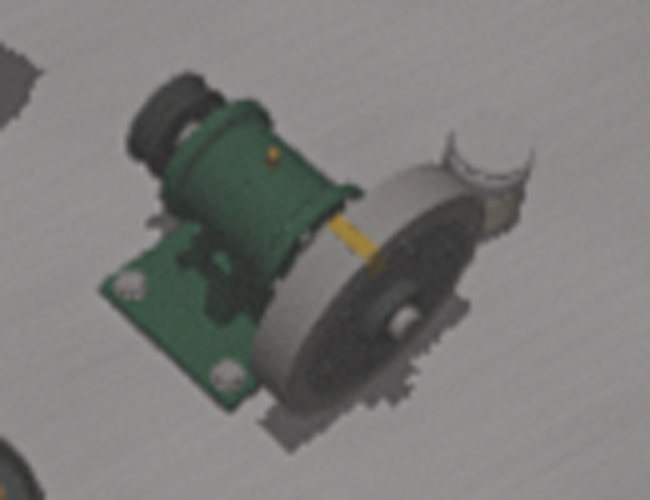

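View pics/top0z.png

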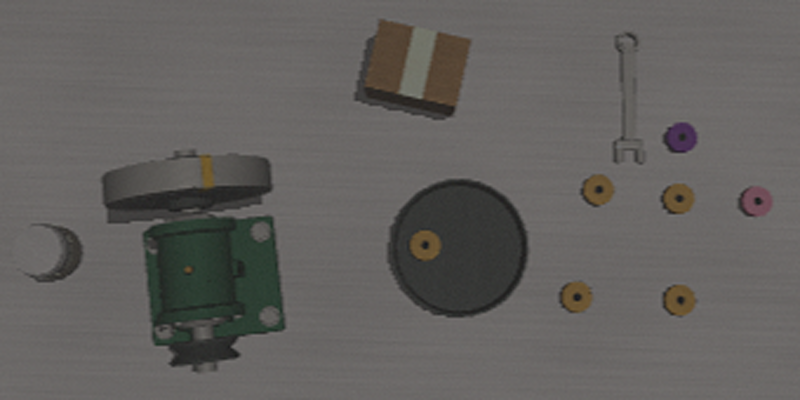

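The zooms show the wheel's shaft running roughly along the robot's +x, with the free front facing away from the robot. The stripe is close to the top, at (228,202) in the top view and (381,148) in the scene view. The tin stands beside the wheel at (160,237). Next I'll triangulate the plates and dish and fit the wheel from depth.

```bash
python3 - <<'E'
from h import *
from scipy.optimize import least_squares
S={"a":((248.3,212.5),(384.5,255.9)),"b":((213.7,230.5),(428.4,257.1)),"c":((259.8,247.4),(393.9,210.2)),"d":((230.4,261.1),(428,213.9)),"dish1":((304.8,198.9),(320.2,233.8)),"stripe":((380.6,147.6),(227.6,202.6))}
for k,v in S.items():
    p,e=tri(*v);print(k,p.round(4),"gap",round(e,4))
im={n:cv2.imread(f"pics/{n}0.png") for n in("scene","top")}
# dish ellipse
for n,(u,v) in(("scene",(295,205)),("top",(335,236))):
    g=cv2.cvtColor(im[n],cv2.COLOR_BGR2GRAY);m=(g<85).astype(np.uint8)
    k,l,s,c=cv2.connectedComponentsWithStats(m);i=l[v,u];cs,_=cv2.findContours((l==i).astype(np.uint8),cv2.RETR_EXTERNAL,cv2.CHAIN_APPROX_NONE)
    el=cv2.fitEllipse(cs[0]);print(n,el,s[i],onplane(n,*el[0],0.022).round(4))
allp=[]
for n in im:
    P=cloud(n,np.load(f"pics/{n}0.npy"));hsv=cv2.cvtColor(im[n],cv2.COLOR_BGR2HSV)
    m=(P[...,2]>0.06)&(P[...,2]<0.24)&(P[...,0]>.5)&(P[...,0]<.66)&(P[...,1]>.14)&(P[...,1]<.42)&(hsv[...,1]<60)
    Q=P[m];allp.append(Q);print(n,len(Q),np.percentile(Q,[1,99],axis=0).round(3))
Q=np.vstack(allp)
def f(p):
    a=np.array([np.cos(p[2]),np.sin(p[2])]);n=np.array([-a[1],a[0]])
    d=(Q[:,:2]-p[:2]);x=d@a;y=d@n;rad=np.hypot(y,Q[:,2]-p[3])
    # distance to closed cylinder surface
    return np.where(np.abs(rad-.1)<np.abs(np.abs(x)-.018),rad-.1,np.abs(x)-.018)
for y0 in(0,.1,-.1,.2):
    o=least_squares(f,[.585,.27,y0,.125],loss="soft_l1",f_scale=.003);print(o.x.round(4),o.cost,np.median(np.abs(f(o.x))))
E
```

```text
a [ 0.4525 -0.2405  0.0063] gap 0.0001
b [ 0.4529 -0.3751  0.0075] gap 0.0006
c [ 0.5944 -0.2679  0.0081] gap 0.0001
d [ 0.5861 -0.374   0.0081] gap 0.0003
dish1 [ 0.5141 -0.041   0.0119] gap 0.0003
stripe [0.5806 0.2141 0.2163] gap 0.0045
scene ((294.12579345703125, 204.53355407714844), (43.14400863647461, 48.326927185058594), 87.95913696289062) [ 270  183   50   44 1613] [ 0.5188 -0.0882  0.022 ]
top ((334.3059997558594, 235.1707000732422), (58.111202239990234, 58.914161682128906), 64.89486694335938) [ 304  206   61   59 2667] [ 0.5108 -0.0837  0.022 ]
scene 1424 [[0.503 0.151 0.064]
 [0.613 0.413 0.224]]
top 1606 [[0.503 0.154 0.069]
 [0.609 0.413 0.227]]
[0.5701 0.2737 0.1657 0.0647] 0.045255735073072276 0.005134019748135926
[0.5724 0.2509 0.1606 0.1239] 0.053235156883472586 0.0017697212491837137
[0.5701 0.2737 0.1657 0.0647] 0.045255735073072276 0.005134019747877115
[0.5724 0.2509 0.1606 0.1239] 0.05323515688321046 0.0017697257937361183
```

```bash
python3 - <<'E'
from h import *
D=[0,1,0,0]
r.gripper_to(.062)
r.movep([.4529,-.3751,.09],D); print(read_state()["clock"])
r.move_straight([.4529,-.3751,.0015],vel=.12); s=read_state();print(s["clock"],s["ee_pos"],s["contact_force"])
p,d=optics.capture("scene");cv2.imwrite("pics/pk1.png",p[180:300,150:330])
r.gripper_to(.03); s=read_state();print(s["clock"],s["finger_gap"],s["contact_force"])
r.move_straight([.4529,-.3751,.09],vel=.2)
p,d=optics.capture("scene");cv2.imwrite("pics/pk1b.png",cv2.resize(p[130:330,130:450],None,fx=2.4,fy=2.4)); s=read_state();print(s["clock"],s["finger_gap"])
E
```

```text
1.9167
2.8 [ 0.45324734 -0.37546942  0.002312  ] [0.48298004 0.61960017 0.09880723]
3.2167 0.035903006478393215 [-1.89690001  1.94100224  7.67878168]
3.8583 0.03606786048489329
```

View pics/pk1b.png

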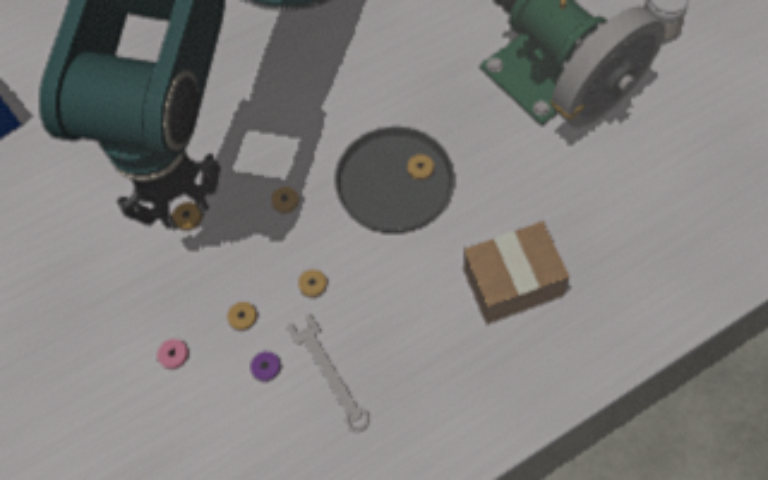

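The plate is held between the fingers at (187,215). The wheel has meanwhile rolled, and its stripe has moved round to the left side at (565,112). I'll place this plate and fetch the second.

```bash
python3 - <<'E'
from h import *
C=np.array([.512,-.085])
def place(dx,dy):
    x,y=C+[dx,dy]
    r.move_straight([x,y,.09],vel=.3)
    r.move_straight([x,y,.0085],vel=.12); print("down",read_state()["contact_force"])
    r.gripper_to(.058); r.move_straight([x,y,.09],vel=.25); print(read_state()["clock"])
place(.035,-.02)
r.move_straight([.4525,-.2405,.09],vel=.3)
r.move_straight([.4525,-.2405,.0015],vel=.12)
r.gripper_to(.03); s=read_state();print(s["clock"],s["finger_gap"])
r.move_straight([.4525,-.2405,.09],vel=.2)
place(-.035,-.02)
r.move_straight([.40,-.22,.3],vel=.4)
for n in("scene","top"):
    p,d=optics.capture(n);cv2.imwrite(f"pics/{n}1.png",p);np.save(f"pics/{n}1.npy",d)
    for c,s in blobs(p,(12,90,60),(32,255,255),20):
        q=onplane(n,*c,0.014)
        if .3<q[0]<.7 and -.5<q[1]<.45: print(n,c.round(1),s[4],q.round(3),np.hypot(*(q[:2]-C)).round(3))
    cv2.imwrite(f"pics/{n}1z.png",cv2.resize(p[100:320,150:480],None,fx=2.4,fy=2.4))
print(read_state()["clock"],read_state()["ee_pos"])
E
```

```text
down [-0.13143639 -0.1328428  -2.04532148]
6.6
8.525 0.035978745806044196
down [ 0.07627488 -0.1889573  -0.65675615]
11.3667
scene [284.3 199.6] 87 [ 0.478 -0.106  0.014] 0.04
scene [304.8 198.9] 85 [ 0.515 -0.042  0.014] 0.044
scene [293.9 214.1] 93 [ 0.548 -0.107  0.014] 0.042
scene [259.8 247.5] 93 [ 0.597 -0.269  0.014] 0.202
scene [230.4 261. ] 102 [ 0.588 -0.374  0.014] 0.299
top [393.9 210.3] 127 [ 0.594 -0.267  0.014] 0.199
top [428.  213.9] 128 [ 0.586 -0.373  0.014] 0.297
top [341.5 223.9] 136 [ 0.546 -0.106  0.014] 0.04
top [320.2 233.8] 137 [ 0.514 -0.041  0.014] 0.044
top [341.  246.6] 134 [ 0.477 -0.106  0.014] 0.041
12.2417 [ 0.39994748 -0.21939368  0.29795679]
```

View pics/scene1z.png

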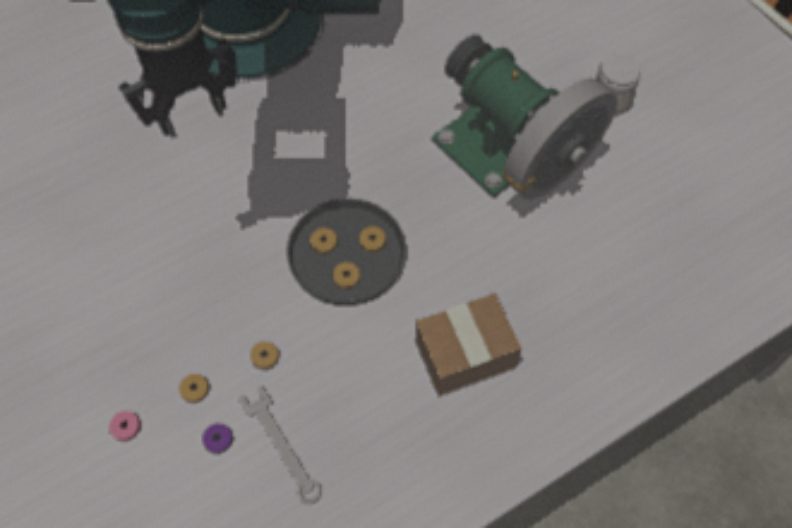

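View pics/top1z.png

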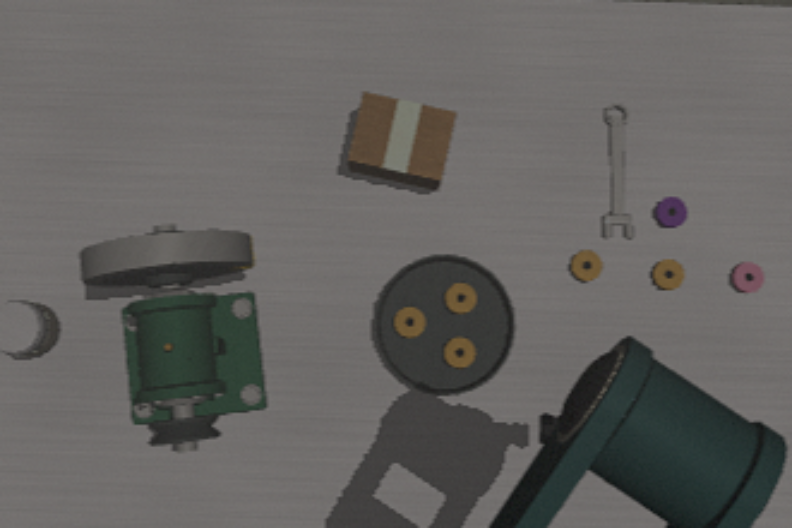

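The dish now holds three plates, at z-plots (410,322), (461,297) and (459,352), all 40–44 mm from its centre. The wheel's stripe has gone round to its -y side and looks to be just below the horizontal. Next I'll refit the wheel.

```bash
python3 - <<'E'
from h import *
from scipy.optimize import least_squares
allp=[]
for n in("scene","top"):
    im=cv2.imread(f"pics/{n}1.png");P=cloud(n,np.load(f"pics/{n}1.npy"));hsv=cv2.cvtColor(im,cv2.COLOR_BGR2HSV)
    m=(P[...,2]>0.09)&(P[...,2]<0.24)&(P[...,0]>.52)&(P[...,0]<.63)&(P[...,1]>.13)&(P[...,1]<.365)&(hsv[...,1]<60)
    Q=P[m]
    def f(p):
        a=np.array([np.cos(p[2]),np.sin(p[2])]);nn=np.array([-a[1],a[0]])
        d=(Q[:,:2]-p[:2]);x=d@a;y=d@nn;rad=np.hypot(y,Q[:,2]-p[3])
        return np.where(np.abs(rad-.1)<np.abs(np.abs(x)-.018),rad-.1,np.abs(x)-.018)
    o=least_squares(f,[.575,.25,.15,.125],loss="soft_l1",f_scale=.003);print(n,len(Q),o.x.round(4),np.median(np.abs(f(o.x))))
    allp.append(Q)
Q=np.vstack(allp);o=least_squares(f,[.575,.25,.15,.125],loss="soft_l1",f_scale=.003);print("both",o.x.round(4),np.median(np.abs(f(o.x))))
# housing axis: green points above .14
for n in("scene","top"):
    im=cv2.imread(f"pics/{n}1.png");P=cloud(n,np.load(f"pics/{n}1.npy"));hsv=cv2.cvtColor(im,cv2.COLOR_BGR2HSV)
    g=(hsv[...,1]>60)&(hsv[...,0]>50)&(hsv[...,0]<90)&(P[...,2]>.09)&(P[...,2]<.19)&(P[...,0]>.36)&(P[...,0]<.54)&(P[...,1]>.15)&(P[...,1]<.33)
    G=P[g]
    def h(p):
        d=G[:,:2]-[.45,p[0]];nn=np.array([-np.sin(p[1]),np.cos(p[1])]);return np.hypot(d@nn,G[:,2]-.125)-.052
    o2=least_squares(h,[.24,.15],loss="soft_l1",f_scale=.003);print(n,len(G),o2.x.round(4),np.median(np.abs(h(o2.x))), "y at x=.572:",o2.x[0]+np.tan(o2.x[1])*.122)
# stripe colour pixels near wheel
for n,b in(("scene",(340,140,400,190)),("top",(180,190,262,225))):
    im=cv2.imread(f"pics/{n}1.png");m=cv2.inRange(cv2.cvtColor(im,cv2.COLOR_BGR2HSV),(12,80,40),(34,255,255));v,u=np.nonzero(m[b[1]:b[3],b[0]:b[2]]);print(n,len(u),u.mean()+b[0] if len(u) else 0,v.mean()+b[1] if len(u) else 0)
    for y in [o.x]:
        c,s_=np.cos(y[2]),np.sin(y[2])
        for k in range(60,150,10):
            a=np.radians(k);print(k,[proj(n,[y[0]+c*x+s_*.1*np.sin(a),y[1]+s_*x-c*.1*np.sin(a),.125+.1*np.cos(a)]).round(1).tolist() for x in(-.018,.018)])
# tin
for n in("top",):
    P=cloud(n,np.load(f"pics/{n}1.npy"));m=(P[...,2]>.075)&(P[...,2]<.1)&(P[...,1]>.35)&(P[...,1]<.5)&(P[...,0]>.4)&(P[...,0]<.7);print("tin",P[m].min(0),P[m].max(0))
E
```

```text
scene 1282 [0.5743 0.2494 0.1479 0.1226] 0.0011370581477267439
top 1485 [0.5717 0.2514 0.1362 0.1244] 0.0015878877138972881
both [0.5733 0.2509 0.1468 0.1239] 0.0013474474518965947
scene 368 [0.2472 0.1123] 0.004552815827113116 y at x=.572: 0.26094595971437123
top 690 [0.2471 0.1753] 0.005036449022050162 y at x=.572: 0.2686754755436935
scene 19 366.10526315789474 175.68421052631578
60 [[363.6, 159.1], [371.1, 165.9]]
70 [[361.6, 163.0], [369.0, 169.7]]
80 [[360.1, 166.5], [367.4, 173.2]]
90 [[359.3, 169.6], [366.6, 176.2]]
100 [[359.2, 172.1], [366.3, 178.7]]
110 [[359.7, 174.1], [366.7, 180.6]]
120 [[360.7, 175.4], [367.7, 181.8]]
130 [[362.4, 176.0], [369.3, 182.4]]
140 [[364.5, 176.0], [371.3, 182.4]]
top 7 252.0 209.14285714285714
60 [[248.1, 209.0], [246.8, 196.0]]
70 [[251.5, 209.2], [250.2, 196.4]]
80 [[253.8, 209.6], [252.5, 197.0]]
90 [[255.0, 210.2], [253.7, 197.7]]
100 [[255.2, 210.8], [253.9, 198.5]]
110 [[254.3, 211.6], [253.0, 199.4]]
120 [[252.4, 212.4], [251.1, 200.3]]
130 [[249.6, 213.2], [248.4, 201.3]]
140 [[246.0, 214.1], [244.8, 202.3]]
tin [0.45822368 0.4081191  0.07518869] [0.52264672 0.47052771 0.09122587]
```

```bash
cat >> h.py <<'E'
WC=np.array([.573,.2508,.125]);YAW=.146
AX=np.array([np.cos(YAW),np.sin(YAW),0]);AY=np.array([-np.sin(YAW),np.cos(YAW),0]);AZ=np.array([0,0,1.])
def wpose(t,rg=.092,sg=1,tilt=None):
    """t: rim angle (rad, wheel sense); rg: grasp-point radius; tilt: tool angle if not t"""
    o=-np.sin(t)*AY+np.cos(t)*AZ
    k=t if tilt is None else tilt
    z=-(-np.sin(k)*AY+np.cos(k)*AZ);y=sg*AX;M=np.stack([np.cross(y,z),y,z],1)
    q=R.from_matrix(M).as_quat();return WC+o*rg+z*.019,[q[3],q[0],q[1],q[2]]
E
python3 - <<'E'
from h import *
for sg in(1,-1):
    print(sg)
    for t in range(-100,101,10):
        for tl in (1.,):
            j=r.inverse_kinematics(*wpose(np.radians(t),sg=sg,tilt=np.radians(t*tl)))
            print(t,None if j is None else np.round(j,2))
E
```

```text
1
-100 None
-90 None
-80 [ 0.83  0.61  1.38 -1.08  2.09  0.61]
-70 [ 0.81  0.53  1.39 -0.96  2.02  0.61]
-60 [ 0.78  0.44  1.41 -0.84  1.94  0.59]
-50 [ 0.74  0.35  1.43 -0.72  1.86  0.57]
-40 [ 0.69  0.27  1.46 -0.6   1.78  0.53]
-30 [ 0.63  0.19  1.49 -0.46  1.71  0.48]
-20 [ 0.55  0.12  1.52 -0.32  1.64  0.41]
-10 [ 0.47  0.06  1.56 -0.17  1.57  0.33]
0 [ 0.37  0.02  1.6  -0.    1.53  0.23]
10 [ 0.27 -0.01  1.63  0.17  1.5   0.11]
20 [ 0.17 -0.02  1.67  0.35  1.49 -0.  ]
30 [ 0.08 -0.    1.7   0.52  1.5  -0.12]
40 [-0.01  0.03  1.73  0.69  1.53 -0.24]
50 [-0.08  0.08  1.75  0.84  1.57 -0.34]
60 [-0.14  0.14  1.77  0.98  1.63 -0.44]
70 [-0.18  0.22  1.79  1.11  1.7  -0.53]
80 [-0.2   0.31  1.79  1.24  1.77 -0.6 ]
90 [-0.21  0.41  1.8   1.35  1.86 -0.67]
100 [-0.2   0.52  1.79  1.47  1.95 -0.72]
-1
-100 None
-90 None
-80 [ 0.83  0.61  1.38 -1.08  2.09 -2.53]
-70 [ 0.81  0.53  1.39 -0.96  2.02 -2.53]
-60 [ 0.78  0.44  1.41 -0.84  1.94 -2.55]
-50 [ 0.74  0.35  1.43 -0.72  1.86 -2.57]
-40 [ 0.69  0.27  1.46 -0.6   1.78 -2.61]
-30 [ 0.63  0.19  1.49 -0.46  1.71 -2.66]
-20 [ 0.55  0.12  1.52 -0.32  1.64 -2.73]
-10 [ 0.47  0.06  1.56 -0.17  1.57 -2.82]
0 [ 0.37  0.02  1.6  -0.    1.53 -2.92]
10 None
20 None
30 None
40 [-0.01  0.03  1.73  0.69  1.53  2.9 ]
50 [-0.08  0.08  1.75  0.84  1.57  2.8 ]
60 [-0.14  0.14  1.77  0.98  1.63  2.7 ]
70 [-0.18  0.22  1.79  1.11  1.7   2.62]
80 [-0.2   0.31  1.79  1.24  1.77  2.54]
90 [-0.21  0.41  1.8   1.35  1.86  2.47]
100 [-0.2   0.52  1.79  1.47  1.95  2.42]
```

```bash
cat >> h.py <<'E'
import json
def log(t,tag):
    s=read_state();d=dict(t=t,tag=tag,F=s["contact_force"].tolist(),M=s["wrist_torque"].tolist(),p=s["ee_pos"].tolist(),q=np.array(s["tool_rot"]).tolist(),clk=s["clock"],gap=s["finger_gap"])
    open("log.jsonl","a").write(json.dumps(d)+"\n");
    F=np.array(d["F"]);rg=np.array(d["p"])-WC;m=AX@np.cross(rg,F)
    print(tag,t,round(s["clock"],2),"F",F.round(2),"M.ax",round(AX@np.array(d["M"]),3),"rxF",round(m,3),"err",(1e3*(rg-(wpose(np.radians(t))[0]-WC))).round(1))
def shot(k,v=True):
    p,d=optics.capture("scene");cv2.imwrite(f"pics/s{k}.png",cv2.resize(p[90:210,290:450],None,fx=5,fy=5,interpolation=cv2.INTER_CUBIC));return p
E
python3 - <<'E'
from h import *
r.gripper_to(.066)
r.movep(*wpose(0,rg=.092+.1));log(0,"free")
shot("pre");
r.move_straight(*wpose(0),vel=.1);log(0,"in")
r.gripper_to(.03);log(0,"grip");print(read_state()["finger_gap"]);shot("grip")
E
```

```text
free 0 14.32 F [-0.29 -0.35  1.01] M.ax 0.009 rxF 0.052 err [  0.2  -0.9 100.2]
in 0 15.52 F [-0.01 -0.26  0.63] M.ax 0.001 rxF 0.019 err [0.3 0.1 0.8]
grip 0 15.9 F [5.99 0.5  4.15] M.ax -0.051 rxF 0.028 err [0.6 0.1 0.8]
0.034490802542377026
```

View pics/spre.png

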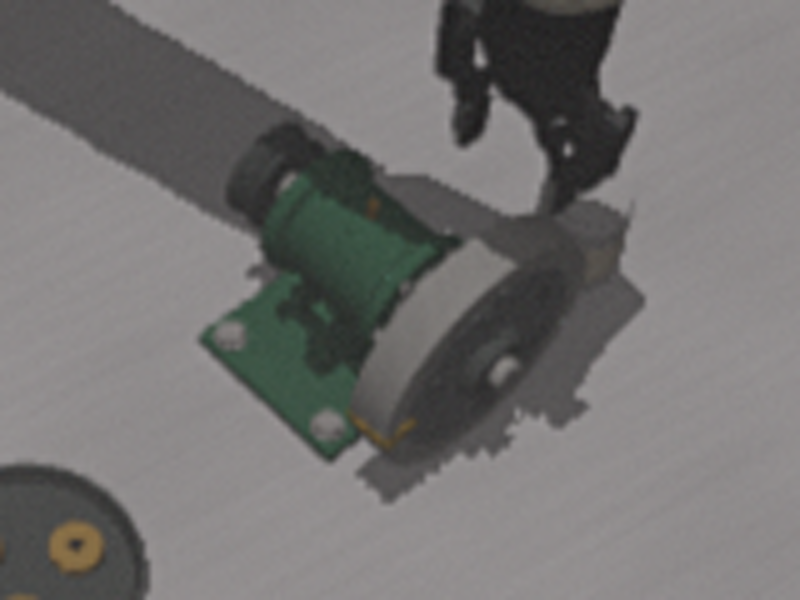

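View pics/sgrip.png

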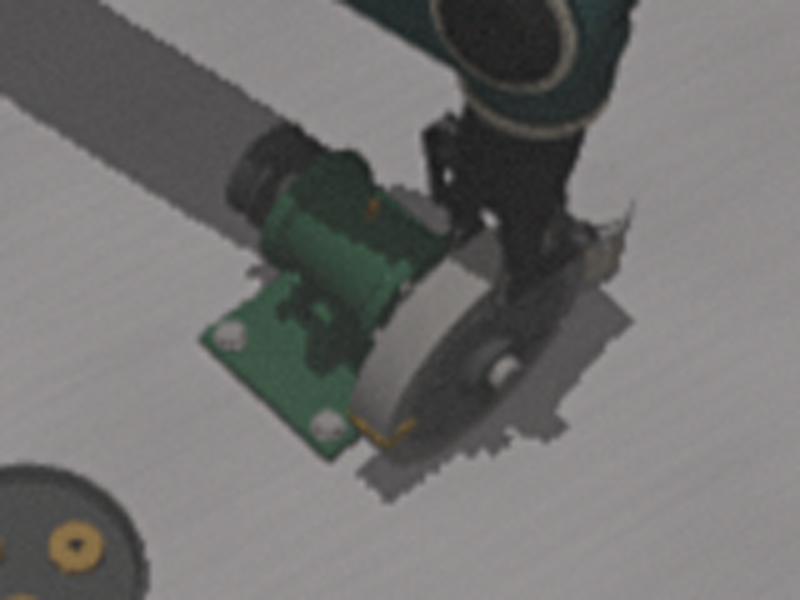

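The grip is across the rim. The stripe's front-edge corner is at zoom (390,445), about 100°. Next is the sweep by hand, logging forces in both directions.

```bash
python3 - <<'E'
from h import *
seq=list(range(10,51,10))+list(range(40,-41,-10))+list(range(-30,1,10))
prev=0
for t in seq:
    r.move_straight(*wpose(np.radians(t)),vel=.05);log(t,"up" if t>prev else "dn");prev=t
    if t in(50,-40): shot(f"sw{t}")
print(read_state()["finger_gap"])
E
```

```text
up 10 16.36 F [ 6.87 -0.05  3.6 ] M.ax 0.067 rxF 0.028 err [ 0.8 -0.7  0.7]
up 20 16.77 F [8.13 0.25 2.29] M.ax 0.254 rxF 0.006 err [ 0.9 -0.6  0.6]
up 30 17.18 F [8.9  1.39 1.54] M.ax 0.364 rxF -0.062 err [ 1.  -0.4  0.5]
up 40 17.58 F [9.03 0.81 1.51] M.ax 0.017 rxF -0.043 err [ 1.1 -0.5  0.4]
up 50 17.99 F [10.69  0.45  1.42] M.ax -0.226 rxF -0.028 err [ 1.2 -0.5  0.2]
dn 40 18.45 F [ 9.91 -0.18  2.66] M.ax -0.308 rxF -0.032 err [0.9 0.5 1.2]
dn 30 18.86 F [10.97 -0.85  1.77] M.ax -1.013 rxF 0.092 err [0.9 0.3 0.8]
dn 20 19.27 F [ 9.21 -2.03  2.32] M.ax -0.955 rxF 0.175 err [0.8 0.3 0.8]
dn 10 19.68 F [ 7.09 -1.76  2.51] M.ax -0.722 rxF 0.17 err [0.7 0.4 0.7]
dn 0 20.08 F [ 6.39 -2.26  2.77] M.ax -0.873 rxF 0.234 err [0.6 0.3 0.6]
dn -10 20.49 F [ 5.13 -4.08  4.34] M.ax -1.245 rxF 0.402 err [0.5 0.1 0.7]
dn -20 20.9 F [ 3.84 -3.89  5.74] M.ax -1.05 rxF 0.449 err [0.4 0.2 0.6]
dn -30 21.31 F [ 2.03 -3.12  7.03] M.ax -0.84 rxF 0.475 err [0.2 0.4 0.5]
dn -40 21.72 F [ 0.25 -0.83  5.55] M.ax -0.431 rxF 0.312 err [0.1 0.6 0.3]
up -30 22.18 F [1.71 0.99 6.54] M.ax 0.004 rxF 0.189 err [ 0.3 -0.4  0.9]
up -20 22.58 F [4.61 0.47 6.8 ] M.ax 0.19 rxF 0.184 err [0.4 0.  0.6]
up -10 22.99 F [4.13 0.8  7.62] M.ax 0.37 rxF 0.084 err [0.4 0.3 0.5]
up 0 23.4 F [5.4  0.3  9.28] M.ax 0.396 rxF 0.037 err [0.5 0.2 0.4]
0.03457785634787863
```

```bash
python3 - <<'E'
from h import *
L=[json.loads(l) for l in open("log.jsonl")];G=[d for d in L if d["tag"] in("up","dn")]
th=np.radians([d["t"] for d in G]);sg=np.array([1 if d["tag"]=="up" else -1 for d in G])
F=np.array([d["F"] for d in G]);M=np.array([d["M"] for d in G]);p=np.array([d["p"] for d in G])
z=np.array([R.from_quat([d["q"][1],d["q"][2],d["q"][3],d["q"][0]]).as_matrix()[:,2] for d in G])
def fit(T,name,skip=True):
    k=np.ones(len(T),bool)
    if skip:
        for i in range(1,len(T)):
            if sg[i]!=sg[i-1]:k[i]=False
        k[0]=False
    A=np.stack([np.sin(th),np.cos(th),sg],1)[k];c,res,_,_=np.linalg.lstsq(A,T[k],rcond=None)
    # T=-K sin(th-th0)-D sg
    print(name,"K",np.hypot(c[0],c[1]).round(3),"eq deg",np.degrees(np.arctan2(c[1],-c[0])).round(1),"D",-c[2].round(3),"rms",np.std(T[k]-A@c).round(3))
T0=np.cross(p-WC,F)@AX
fit(T0,"rxF@tcp")
fit(np.cross(p-z*.019-WC,F)@AX,"rxF@grasp")
for l in(0,.05,.1,.15,.2,.25,.3,.35,.4): fit((M+np.cross(p-l*z-WC,F))@AX,f"M,L={l}")
E
```

```text
rxF@tcp K 0.296 eq deg 40.6 D 0.091 rms 0.066
rxF@grasp K 0.372 eq deg 40.6 D 0.114 rms 0.084
M,L=0 K 0.556 eq deg -16.7 D -0.496 rms 0.144
M,L=0.05 K 0.686 eq deg -2.4 D -0.434 rms 0.114
M,L=0.1 K 0.845 eq deg 6.9 D -0.373 rms 0.097
M,L=0.15 K 1.019 eq deg 13.2 D -0.311 rms 0.099
M,L=0.2 K 1.202 eq deg 17.6 D -0.25 rms 0.12
M,L=0.25 K 1.389 eq deg 20.9 D -0.189 rms 0.152
M,L=0.3 K 1.581 eq deg 23.3 D -0.127 rms 0.19
M,L=0.35 K 1.774 eq deg 25.3 D -0.066 rms 0.23
M,L=0.4 K 1.969 eq deg 26.8 D -0.004 rms 0.272
```

```bash
python3 - <<'E'
from h import *
L=[json.loads(l) for l in open("log.jsonl")]
for d in L[:3]: print(d["tag"],np.round(d["F"],2),np.round(d["M"],3))
G=[d for d in L if d["tag"] in("up","dn")]
th=np.radians([d["t"] for d in G]);sg=np.array([1 if d["tag"]=="up" else -1 for d in G])
F=np.array([d["F"] for d in G]);M=np.array([d["M"] for d in G]);p=np.array([d["p"] for d in G])
z=np.array([R.from_quat([d["q"][1],d["q"][2],d["q"][3],d["q"][0]]).as_matrix()[:,2] for d in G])
k=np.array([i>0 and sg[i]==sg[i-1] for i in range(len(G))])
for s in(1,-1):
  for l in np.arange(-.1,.31,.05):
    T=(s*M+np.cross(p-l*z-WC,F))@AX
    A=np.stack([np.sin(th),np.cos(th),sg],1);c=np.linalg.lstsq(A[k],T[k],rcond=None)[0]
    print(s,round(l,2),"K %.2f eq %.1f D %.2f rms %.3f"%(np.hypot(c[0],c[1]),np.degrees(np.arctan2(c[1],-c[0])),-c[2],np.std((T-A@c)[k])))
p=shot("now");m=cv2.inRange(cv2.cvtColor(p,cv2.COLOR_BGR2HSV),(12,80,40),(34,255,255))
v,u=np.nonzero(m[140:200,340:400]);print("stripe now",len(u),u.mean()+340,v.mean()+140)
E
```

```text
free [-0.29 -0.35  1.01] [ 0.015 -0.036  0.056]
in [-0.01 -0.26  0.63] [ 0.01  -0.064 -0.022]
grip [5.99 0.5  4.15] [ 0.056 -0.73   0.266]
1 -0.1 K 0.48 eq -61.8 D -0.62 rms 0.221
1 -0.05 K 0.48 eq -37.5 D -0.56 rms 0.181
1 0.0 K 0.56 eq -16.7 D -0.50 rms 0.144
1 0.05 K 0.69 eq -2.4 D -0.43 rms 0.114
1 0.1 K 0.84 eq 6.9 D -0.37 rms 0.097
1 0.15 K 1.02 eq 13.2 D -0.31 rms 0.099
1 0.2 K 1.20 eq 17.6 D -0.25 rms 0.120
1 0.25 K 1.39 eq 20.9 D -0.19 rms 0.152
1 0.3 K 1.58 eq 23.3 D -0.13 rms 0.190
-1 -0.1 K 0.48 eq 144.0 D 0.55 rms 0.178
-1 -0.05 K 0.48 eq 119.8 D 0.62 rms 0.217
-1 0.0 K 0.55 eq 98.7 D 0.68 rms 0.259
-1 0.05 K 0.68 eq 84.1 D 0.74 rms 0.302
-1 0.1 K 0.84 eq 74.6 D 0.80 rms 0.345
-1 0.15 K 1.01 eq 68.2 D 0.86 rms 0.389
-1 0.2 K 1.19 eq 63.7 D 0.92 rms 0.433
-1 0.25 K 1.38 eq 60.4 D 0.98 rms 0.478
-1 0.3 K 1.57 eq 57.9 D 1.05 rms 0.522
stripe now 21 366.1904761904762 176.0
```

View pics/snow.png

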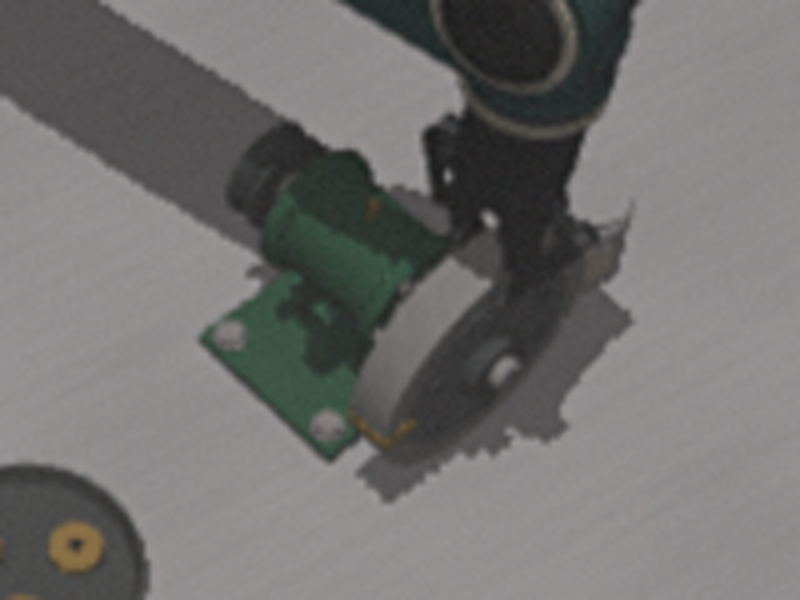

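View pics/ssw-40.png

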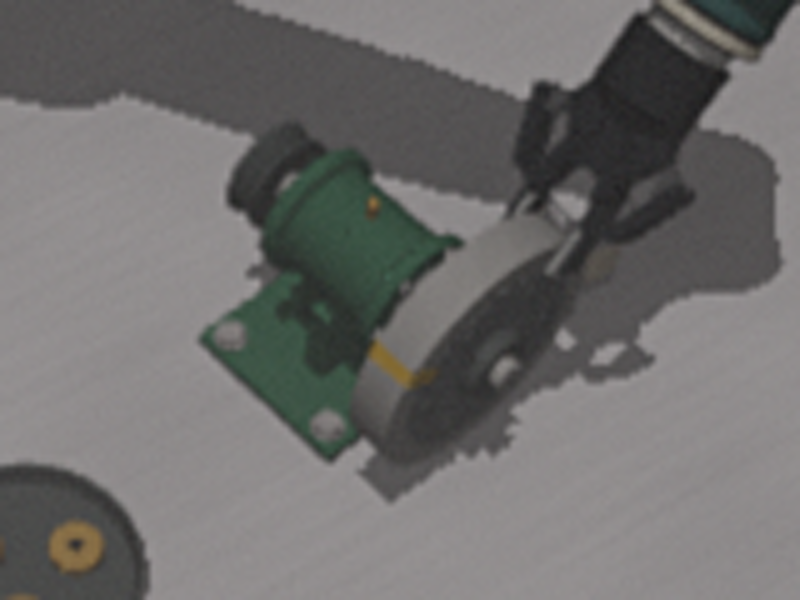

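At t=0 the stripe pixel is the same as before the sweep, (366,176), so the grip didn't slip. At t=-40 the stripe had moved up the rim to zoom (400,365). The first stop (29–35° short) and the force fit (zero near +40°) agree roughly. I'll check this by letting the wheel roll down from the other side, because the heavy side should lie midway between the two stopping angles.

```bash
cat >> h.py <<'E'
def arc(a,b,vel=.09,step=12,**k):
    n=max(1,int(np.ceil(abs(b-a)/step)))
    for t in np.linspace(a,b,n+1)[1:]: r.move_straight(*wpose(np.radians(t),**k),vel=vel)
E
python3 - <<'E'
from h import *
arc(0,60); log(60,"up2")
r.gripper_to(.066); r.move_straight(*wpose(np.radians(60),rg=.16),vel=.2)
arc(60,-30,vel=.35,step=30,rg=.16); shot("a"); print(read_state()["clock"])
r.move_straight(*wpose(np.radians(-30)),vel=.15); r.gripper_to(.03)
arc(-30,55); log(55,"up3"); shot("b")
r.gripper_to(.066); r.move_straight(*wpose(np.radians(55),rg=.16),vel=.2); print(read_state()["clock"]); shot("c")
E
```

```text
up2 60 25.24 F [13.15 -5.24  4.87] M.ax -0.211 rxF -0.056 err [ 1.1 -0.1 -0.9]
28.2167
up3 55 31.87 F [11.88 -5.01  8.04] M.ax 0.172 rxF -0.207 err [ 1.1 -0.5 -0.2]
32.8167
```

```bash
python3 - <<'E'
from h import *
a=[cv2.imread(f"pics/s{k}.png") for k in "abc"]
cv2.imwrite("pics/abc.png",np.hstack([cv2.resize(x,(266,200)) for x in a]))
r.sleep(2.0)
shot("d")
r.move_straight(*wpose(np.radians(55)),vel=.15); r.gripper_to(.03)
arc(55,-5); log(-5,"dn3"); p=shot("e")
m=cv2.inRange(cv2.cvtColor(p,cv2.COLOR_BGR2HSV),(12,80,40),(34,255,255))
v,u=np.nonzero(m[140:200,340:400]);print("stripe",len(u),u.mean()+340,v.mean()+140,read_state()["clock"])
E
```

```text
dn3 -5 37.68 F [ 2.   -1.55  7.04] M.ax -0.669 rxF 0.183 err [0.5 0.6 1.1]
stripe 15 366.8666666666667 177.46666666666667 37.7333
```

View pics/se.png

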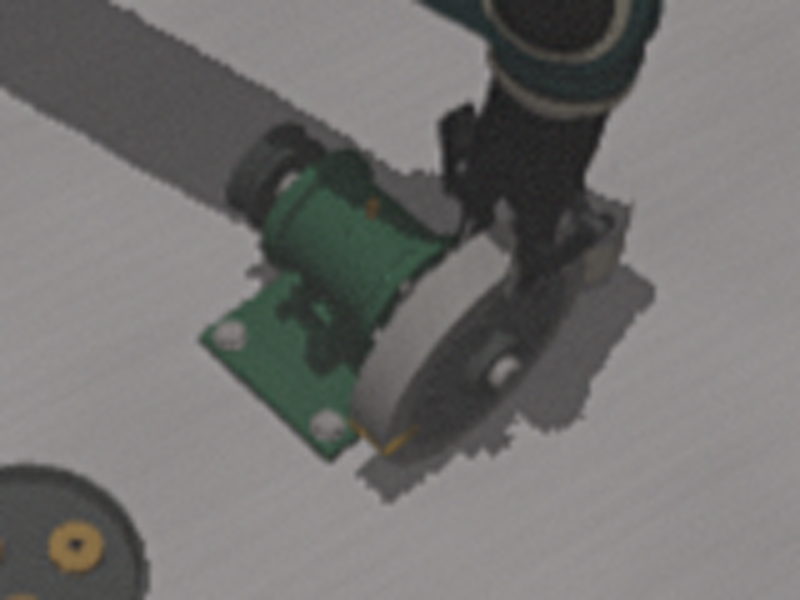

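View pics/abc.png

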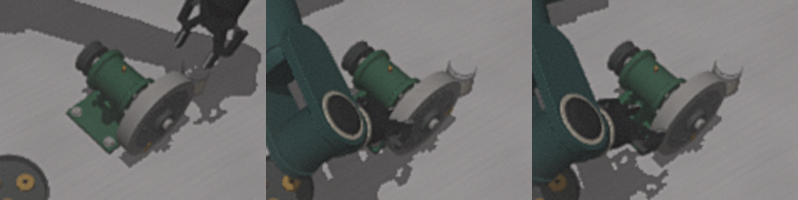

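View pics/sd.png

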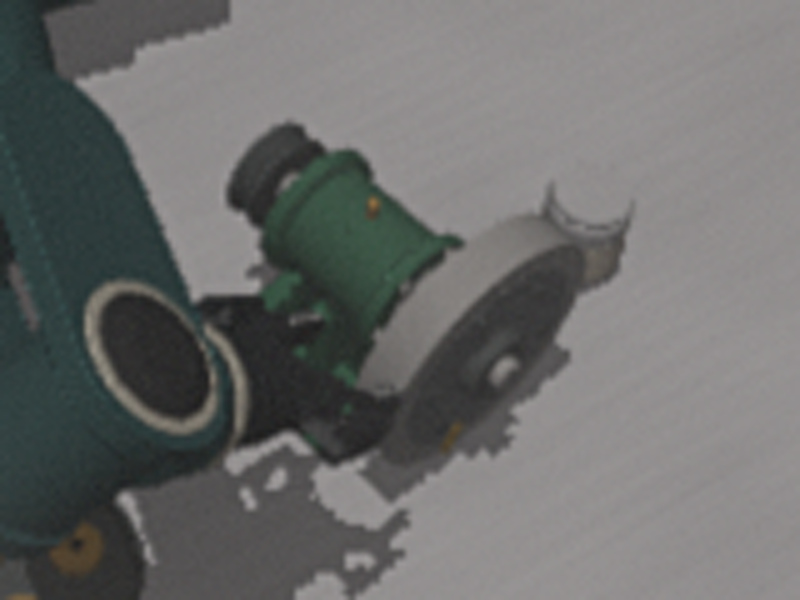

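The front-face end of the stripe shows in each view: zoom (453,437) at the second stop, and about (405,437) now. I'll compute the angles by casting rays onto the front plane.

```bash
python3 - <<'E'
from h import *
for k in("pre","grip","sw-40","b","c","d","e"):
    im=cv2.imread(f"pics/s{k}.png");m=cv2.inRange(cv2.cvtColor(im,cv2.COLOR_BGR2HSV),(10,70,40),(36,255,255))
    v,u=np.nonzero(m);u=(u+.5)/5-.5+290;v=(v+.5)/5-.5+90
    out=[];
    for a,b in zip(u,v):
        e,d=ray("scene",a,b);s=((WC+.018*AX-e)@AX)/(d@AX);P=e+s*d-WC;y,z=P@AY,P[2];rr=np.hypot(y,z)
        if .065<rr<.1: out.append((np.degrees(np.arctan2(-y,z)),rr))
    if out: o=np.array(out);print(k,len(o),"angle median",np.median(o[:,0]).round(1),np.std(o[:,0]).round(1),"r",o[:,1].min().round(3),np.mean(o[:,1]).round(3))
    else: print(k,"none",len(u))
E
```

```text
Traceback (most recent call last):
  File "h.py", line 7, in ray
    K,e,A=cal(n);d=A@np.linalg.solve(K,[u,v,1.]);return e,d/np.linalg.norm(d)
          ~~~^^^
  File "h.py", line 5, in cal
    c=optics.get_calibration(n);q=c["attitude"];return c["K"],np.array(c["eye"]),R.from_quat([q[1],q[2],q[3],q[0]]).as_matrix()
ValueError: time passes only in moves, steps and waits
```

```bash
sed -i 's/^def cal(n):/import functools\n@functools.lru_cache(None)\ndef cal(n):/' h.py; python3 - <<'E'
from h import *
for k in("pre","grip","sw-40","b","c","d","e"):
    im=cv2.imread(f"pics/s{k}.png");m=cv2.inRange(cv2.cvtColor(im,cv2.COLOR_BGR2HSV),(10,70,40),(36,255,255))
    v,u=np.nonzero(m);u=(u+.5)/5-.5+290;v=(v+.5)/5-.5+90
    out=[];
    for a,b in zip(u,v):
        e,d=ray("scene",a,b);s=((WC+.018*AX-e)@AX)/(d@AX);P=e+s*d-WC;y,z=P@AY,P[2];rr=np.hypot(y,z)
        if .065<rr<.097: out.append((np.degrees(np.arctan2(-y,z)),rr))
    if out: o=np.array(out);print(k,len(o),"angle median",np.median(o[:,0]).round(1),np.std(o[:,0]).round(1),"r",o[:,1].min().round(3),np.mean(o[:,1]).round(3))
    else: print(k,"none",len(u))
E
```

```text
pre 307 angle median 102.5 3.7 r 0.069 0.083
grip 301 angle median 102.5 3.6 r 0.07 0.083
sw-40 323 angle median 61.3 2.9 r 0.065 0.082
b 149 angle median -118.5 2.3 r 0.073 0.085
c 110 angle median -169.3 2.0 r 0.076 0.087
d 198 angle median 167.8 2.9 r 0.072 0.086
e 277 angle median 110.8 3.8 r 0.072 0.086
```

The two stops are at stripe angles 102.5° and 167.8°. Their midpoint is 135.1° and the half-span 32.7°, which fits the stated 29–35°. The wheel is now at about 110°, so I'll turn it +25°.

```bash
python3 - <<'E'
from h import *
arc(-5,20,vel=.05,step=9); r.sleep(.6); log(20,"fin"); p=shot("f")
im=cv2.imread("pics/sf.png");m=cv2.inRange(cv2.cvtColor(im,cv2.COLOR_BGR2HSV),(10,70,40),(36,255,255))
v,u=np.nonzero(m);u=(u+.5)/5-.5+290;v=(v+.5)/5-.5+90;out=[]
for a,b in zip(u,v):
    e,d=ray("scene",a,b);s=((WC+.018*AX-e)@AX)/(d@AX);P=e+s*d-WC;y,z=P@AY,P[2];rr=np.hypot(y,z)
    if .065<rr<.097: out.append(np.degrees(np.arctan2(-y,z)))
print("stripe",len(out),np.median(out))
s=read_state();zt=R.from_quat(np.array(s["tool_rot"])[[1,2,3,0]]).as_matrix()[:,2];g=s["ee_pos"]-.019*zt-WC
print("grasp rel drive",g@AX,g@AY,g[2],"r",np.linalg.norm(g),"gap",s["finger_gap"],s["clock"])
C=np.array([.512,-.085])
t,_=optics.capture("top");cv2.imwrite("pics/topf.png",t)
for c,st in blobs(t,(12,90,60),(32,255,255),20):
    q=onplane("top",*c,0.014)
    if .4<q[0]<.65 and -.5<q[1]<.05: print(c.round(1),q.round(3),np.hypot(*(q[:2]-C)).round(3))
E
```

```text
fin 20 39.41 F [ 6.39 -2.5   8.02] M.ax 0.051 rxF 0.038 err [0.8 0.1 1.2]
stripe 202 135.18736854989203
grasp rel drive 0.0007779372259753906 -0.031434441644600575 0.08768911274557745 r 0.09315637284663862 gap 0.03486565617088497 39.4583
[393.9 210.3] [ 0.594 -0.267  0.014] 0.199
[428.  213.9] [ 0.585 -0.373  0.014] 0.297
[341.5 223.9] [ 0.546 -0.106  0.014] 0.04
[320.2 233.9] [ 0.514 -0.041  0.014] 0.044
[341.  246.5] [ 0.477 -0.105  0.014] 0.04
```

View pics/topf.png

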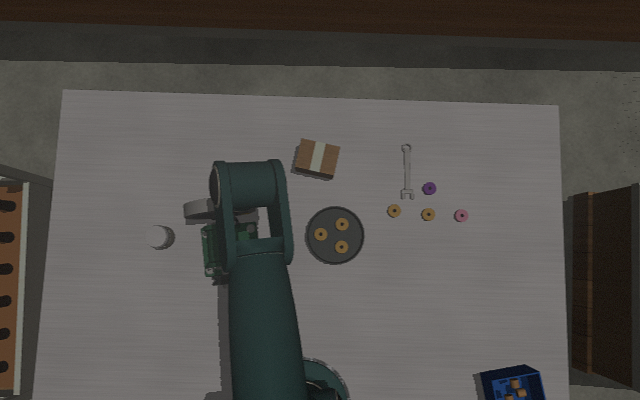

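View pics/sf.png

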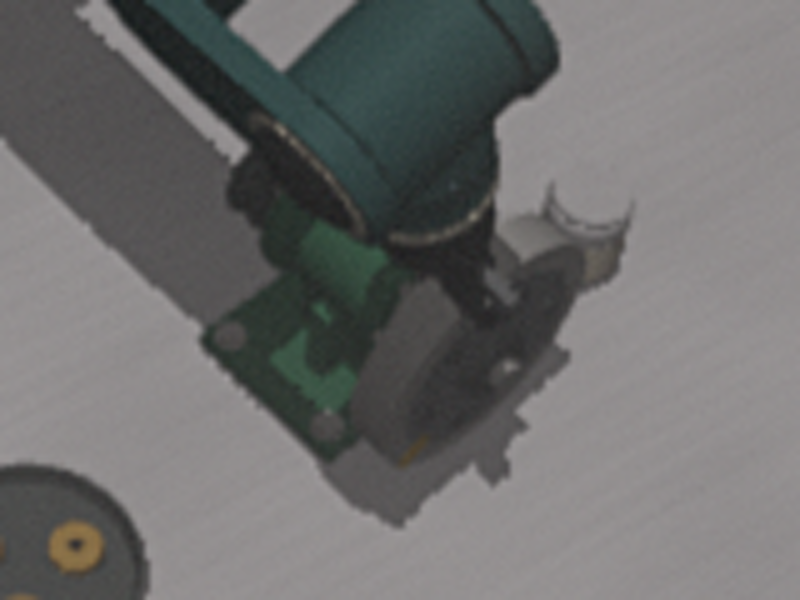

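The wheel is gripped with the stripe at 135.2° (zoom (413,450)). The dish holds three plates at (341,224), (320,234) and (341,247). The tin (160,237), carton (316,160) and wrench (406,172) haven't moved.

```bash
python3 - <<'E'
from h import *
workorder.hand_in(); print(read_state()["clock"])
E
```

```text
the job is handed in; nothing more can be done
the job is handed in; nothing more can be done
```

The dish now holds exactly three plates, and I handed the job in at about 39.5 s with the flywheel gripped by the rim, heavy side down. The hand-in reports no verdict, so this rests on my own checks.

**Plates:** I moved two plates from the bench into the dish. The last top view shows three in it, 40–44 mm from its centre. The other two plates are still on the bench, 199 mm and 297 mm away. The tin, carton, wrench and look-alikes showed no shift in the pictures.

**Finding the heavy side:** I let the wheel roll to rest from both sides. It stopped with the stripe at 102.5° and at 167.8°. The midpoint is 135.1° and the half-span 32.7°, which fits the stated 29–35°.

**Final hold:**
- **Stripe:** it reads 135.2°.
- **Grasp point:** it lies 93 mm from the wheel's centre and 0.8 mm off mid-thickness.
- **Finger gap:** it reads 34.9 mm on the 36 mm rim. I did not measure the grip force itself; the gripper is set to 60 N.

**Checks that disagreed:**
- **Turning by hand:** the forces alone put the heavy-down position about 5–8° further on than the two stops do, with drag coming out too low.
- **Wrist moment:** it gave no consistent answer, so I relied on the two stops.
- **Stripe reading:** one reading before the final turn was 3° off what was expected, well inside the 20° limit.
- **Housing fit:** a rough depth fit of the housing put the shaft 10–18 mm off sideways. I used the cleaner fit of the wheel itself.

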